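# Nudge the tube block home against the reader's hidden stop

## Task

Pick the pusher out of its tray and, with its rubber nose, gently nudge the metal tube block along the lane into the reader until you feel it come up firm against the stop inside, pressing its sprung pad fully in. Do not bat the block or press hard on the stop, do not touch the block with the gripper, then lay the pusher flat back in its tray the way it lay, and leave the glassware and bottles standing where they are.

Things in the scene. Friction and masses are not known exactly. Their poses are not given: they have to be found in the camera images.
- reader: White bench reader with an open loading lane, fixed. Origin on the bench under the middle of the housing's mouth; x runs along the lane into the housing, z up. Lane floor 20 mm above the bench, 66 mm wide; side walls 10 mm thick, tops 28 mm above the bench. Open lane from x = -190 mm to 0; housing from x = 0 to 250 mm, 200 mm wide, 130 mm high, tunnel 98 mm high above the lane floor.
- housing: The reader's roof with the stop hung inside (origin and axes as the reader). The stop is a sprung steel pad out of sight in the tunnel, 50 to 100 mm past the mouth, differing each time. The pad gives 5 mm at a light 0.5 to 1.5 N, then is firm on a rubber buffer (about 6 N per mm): the block is home when the pad is fully in; its friction keeps it there. Above 15 N the stop is harmed.
- block: Aluminium tube block, 70 mm long (x, along the lane), 60 mm wide, 55 mm high, about 0.6 kg; tube caps stand 6 mm above it. It stands loose in the open lane with 3 mm play either side. Origin at the centre of its underside. It slides along the lane at roughly 2.5 to 5 N.
- pusher_grip (a point): Centre of the pusher's black plastic grip, where to grasp it, 24 mm above its underside. Grip 55 mm long (x), 20 mm wide (y, grasp across this), 44 mm high. x points along the pusher to its rubber nose (40 mm wide, from the underside up to 24 mm), whose flat face is 115 mm ahead of this point; a steel heel 30 mm wide and 20 mm high reaches 62 mm behind it. 0.25 kg, balanced near here.
- tray: Shallow grey tray fixed on the bench, 240 mm long (x) by 110 mm wide (y), walls 12 mm high and 4 mm thick, inner floor 4 mm above the bench. Origin under its centre. The pusher lies in it lengthwise, nose to +x, its grip centre 16 to 36 mm on the -x side of the middle.
- beaker_mid (a point): Centre of an upright glass beaker, 70 mm across, 85 mm high; leave it alone.
- reagent_mid (a point): Centre of an upright amber bottle, 56 mm across, 100 mm high; leave it alone.
- jar_mid (a point): Centre of an upright white jar, 52 mm across, 60 mm high; leave it alone.

How it is judged:
On the way, in this order (a step that is already met when the one before it is completed fails the run):
1. the pusher is lifted clear of its tray (height (world z) of pusher_grip above 0.05 m), for 0.2 s.
2. the block has been nudged home: it holds the stop's sprung pad in (contact force between block and housing above 1 N), for 0.2 s.
At the end, for the whole second after the job is handed in: The block is at rest in the lane and holds the stop's pad in, to within about 2.5 mm of fully home (pad force above 1 N); the pusher lies flat in its tray, underside down, its nose pointing along the tray the same way as at the start (contact force between block and housing above 1 N and linear speed of block below 0.01 m/s and angle between block's own z axis and vertical below 0.08 rad and x of pusher_grip in the frame of tray between -0.06 and 0.01 m and y of pusher_grip in the frame of tray between -0.03 and 0.03 m and height (world z) of pusher_grip below 0.031 m and angle between pusher_grip's own z axis and vertical below 0.03 rad); the robot touches nothing.
It fails at once if the block is driven onto the stop with more than 16 N (contact force between block and housing above 16 N).
It fails at once if the block is batted along (faster than 0.15 m/s) (linear speed of block above 0.15 m/s).
It fails at once if the gripper or arm touches the block (contact force between any of the fingers, the arm and block above 0.5 N).
It fails at once if the beaker, bottle or jar is moved more than 25 mm (distance of any of beaker_mid, reagent_mid, jar_mid from where it was at the start of the episode above 0.025 m).
It also fails if it takes over 72 s, if anything falls off the work surface, if the arm or the gripper's body presses on something with over 40 N, if the wrist force passes 120 N, or if a joint passes its speed limit or range.

## Robot

A 6-joint arm with a two-finger parallel gripper is mounted at the origin on the work surface. World frame = base frame: x ahead of the robot, y to its left, z up, the work surface at z = 0. Lengths are in m, angles in rad, forces in N, time in s.
With the tool pointing down it reaches from about 0.275 to 0.875 m from the base axis. Payload 12.5 kg.
Tool frame: the origin (TCP) lies on the centre line of the jaws, within the pads' length; the fingertips stand 17 mm ahead of it and the grasp point (between the pads) lies 2 mm behind it; z points along the fingers, y is the line along which they close (so a half turn about z gives the same grasp; the last joint's range is limited). The gripper opens to 85 mm and grips with 20 to 120 N. Pads are 22 mm wide; open, the fingers measure 114 mm over their backs; the gripper's body (76 mm by 85 mm) begins 54 mm behind the grasp point. The pads swing forward as they close: fully open they stand 13 mm farther back than shut.
Start: joints at [-1.383, 0.351, 1.652, -0, 1.139, -0.085], TCP at [0.148, -0.53, 0.248] pointing down, gripper open.
Joint ranges: [-2.75, 2.75], [-0.79, 2.1], [0.01, 2.65], [-1.57, 4.71], [0.07, 3.14], [-2.87, 2.87]. Speed limits (rad/s): [2.22, 2.22, 2.79, 3.14, 3.14, 3.14].

## Interface

Orientations are given as a unit quaternion [x, y, z, w].
In Python, from rig import * gives the robot as it stands. The module is installed in compiled form; this text tells all that it offers.
- The arm moves only by the tool send_rows, never from a script. Its argument "deltas" is a list that holds one entry, the list of rows, each a list of 7 numbers: the shift along the tool's x, y, z in cm, then the turn, a rotation vector about the tool's x, y, z in degrees, then the closure, from -1 (fully open) to 1 (shut). In form: [[[dx, dy, dz, ax, ay, az, grip], ...]]. A call has 1 to 12 rows; each row shifts and turns the commanded pose from where the row before left it, along the tool's axes as they then stand; what a row does not reach is not made up. A row lasts 1/8 s, in which the tool goes at most 62.5 mm and 10.7 degrees, less where a joint would pass 70% of its speed; a pose out of reach is approached as far as the arm can. A call is refused whole if a number of a shift passes 6.25 or a number of a turn 10.7, either way. A call with a gripper value outside its range is refused whole. The fingers move at their own pace and stop on an object; "grip_force" is the grip in N (left out, the last holds). Time passes only in rows, so rows that do not move let the fingers close. It gives the time, the measured TCP pose, the force, the opening and the grip force at its end, in the units of the state.
- read_state(): the state, without advancing time (a new reading comes with each control period).
- grab_frame(name): name is "scene" or "side" or "wrist"; returns the picture (480x640x3 uint8, red, green, blue); there is no depth.
- camera_info(name): a dict with "camera_matrix" (3x3 intrinsics, pixels), "k1" (the pictures are not rectified: a ray, as slopes to the right and down, at radius r is drawn at 1 + k1 r^2 times it, then the intrinsics apply), "world_from_camera" (4x4, takes a point from camera to world coordinates). Camera axes: x right, y up, looking along -z (the intrinsics and any distortion apply to the point x, -y, -z); pixel columns grow to the right and rows downward; lengths in m; the calibration is good to about 2 mm. A picture is of the moment at which its call begins: read the wrist's pose just before it. camera_info takes no time and is no camera call; for the wrist camera it gives the pose at the moment of the call.
- job_done(): hands the job in; it is judged then, once.
The state is a dict: "time_s": time; "qpos": joint angles; "qvel": joint speeds; "effort": joint torques, N m; "eef_pos": TCP position; "tool_rot": TCP orientation; "force": force on the tool from outside, world axes, zero at the start; "moment": the same for the moment, N m; "gripper_width": finger opening in m; "gripper_force": force on a finger pad.
Only numpy, scipy, OpenCV 4.12 (cv2) and the standard library are available. Lean on these libraries where they do the work, as an engineer would, in place of code of your own. Each camera call takes 0.05 s, during which the arm holds its last target. There are 200 camera calls.

## Working session

There is one attempt and no reset: what is moved stays moved. The work goes in short steps, Python scripts to look and compute and a tool call to move; the robot and the scene stay as the last step left them, time stands still between calls to the robot, and variables do not carry over. Pictures are saved under pics/ and viewed, at most 10 in all, crops included, and the job is handed in when it is done.

Besides the shell and the picture viewer there is one more tool, called after "Request:" as name([rows], argument=value, ...), one row to a line, values as JSON. send_rows: Moves the arm, as the interface text tells. Its arguments: {"type":"object","properties":{"deltas":{"type":"array"},"grip_force":{"type":"number"}},"required":["deltas"]}

```bash
mkdir -p pics; python3 - <<'E'
from rig import *
import cv2,numpy as np
for n in ["scene","side"]:
    cv2.imwrite(f"pics/{n}0.png",grab_frame(n)[:,:,::-1])
    c=camera_info(n);print(n,np.round(c["camera_matrix"],1).tolist(),c["k1"],np.round(c["world_from_camera"],3).tolist())
s=read_state();print(s)
E
```

```text
scene [[562.3, 0.0, 323.6], [0.0, 562.3, 245.6], [0.0, 0.0, 1.0]] -0.16587823982524333 [[0.779, -0.381, 0.499, 1.007], [0.627, 0.498, -0.599, -0.703], [-0.02, 0.779, 0.626, 0.677], [0.0, 0.0, 0.0, 1.0]]
side [[516.9, 0.0, 324.3], [0.0, 516.9, 230.6], [0.0, 0.0, 1.0]] -0.06451300558000239 [[-0.998, 0.04, -0.049, 0.482], [-0.062, -0.771, 0.634, 0.56], [-0.013, 0.636, 0.772, 0.875], [0.0, 0.0, 0.0, 1.0]]
{'time_s': 0.1, 'qpos': array([-1.38258087e+00,  3.51188358e-01,  1.65239814e+00,  1.81142617e-05,
        1.13909791e+00, -8.45977592e-02]), 'qvel': array([-0.00105012, -0.00224117, -0.00271714,  0.00058482, -0.00035352,
       -0.00044815]), 'effort': array([ 1.66797232e-03, -5.06830287e+01, -2.91876483e+01, -4.81059408e-05,
        2.62121932e-03,  2.47822277e-05]), 'eef_pos': array([ 0.14816683, -0.52935764,  0.2477945 ]), 'tool_rot': array([ 9.90711404e-01,  1.35980206e-01, -2.00553583e-05, -5.45567415e-04]), 'force': array([0.15262674, 0.07828725, 0.69381884]), 'moment': array([-0.01730298,  0.05340579, -0.02752727]), 'gripper_force': 0.0, 'gripper_width': 0.08531327630502934}
```

View pics/scene0.png

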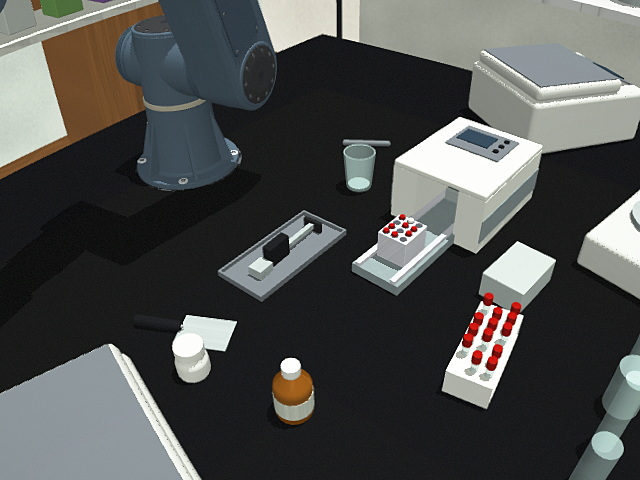

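View pics/side0.png

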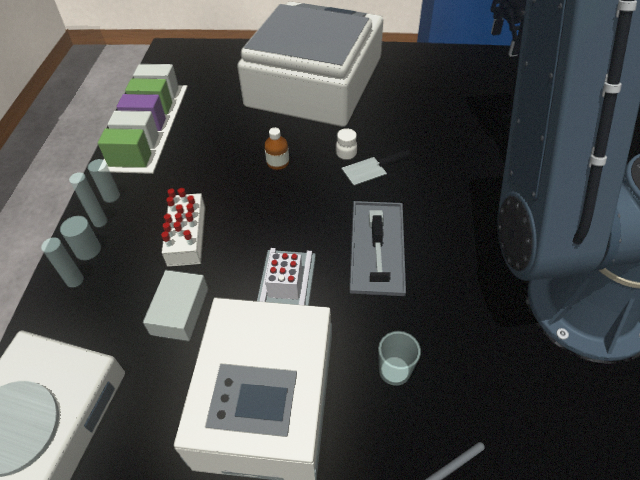

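The scene view shows the tray with corners at about (219,270), (262,298), (346,232) and (304,212). The grip is near (277,248), the nose at (316,224), the block near (402,240) and the mouth near (425,210). In the side view the tray is at (351–405, 203–294), the block at (283,275), and the lane runs into the housing towards +y. I'll enlarge both.

```bash
python3 - <<'E'
import cv2
a=cv2.imread("pics/scene0.png")[170:310,210:470];cv2.imwrite("pics/sc_c.png",cv2.resize(a,None,fx=3,fy=3,interpolation=cv2.INTER_CUBIC))
a=cv2.imread("pics/side0.png")[190:390,180:430];cv2.imwrite("pics/si_c.png",cv2.resize(a,None,fx=3,fy=3,interpolation=cv2.INTER_CUBIC))
E
```

```text
(no output)
```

View pics/sc_c.png

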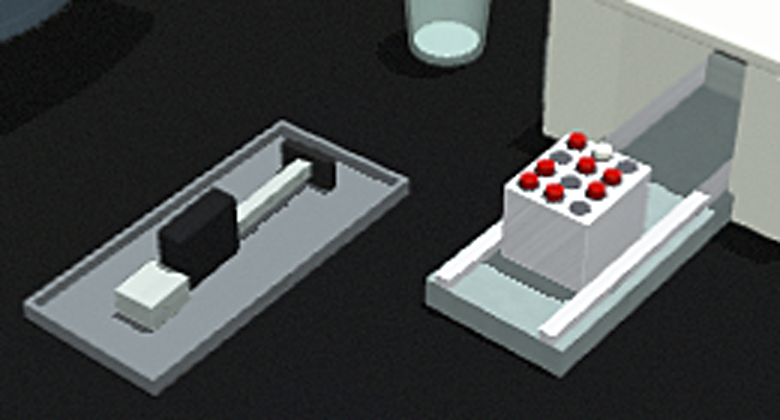

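View pics/si_c.png

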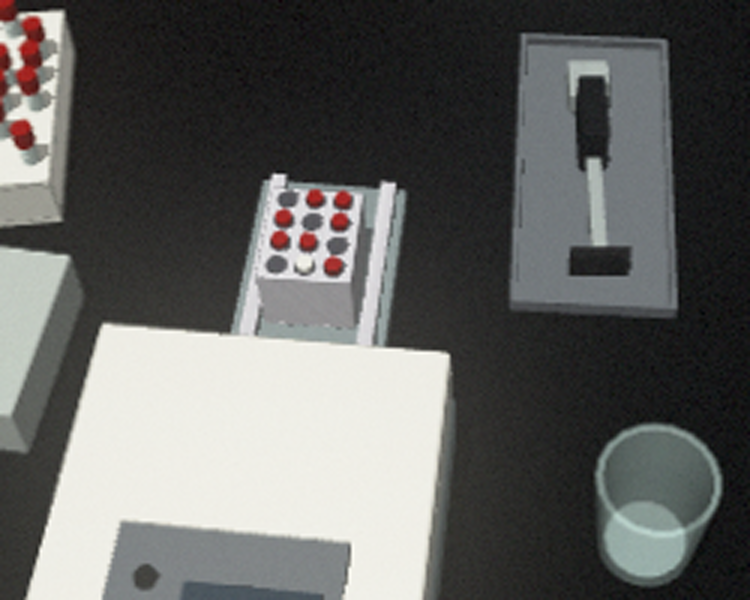

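Crop picks: in the scene crop the tray corners are (24,306), (154,381), (409,182) and (280,121). The grip top spans (160,233) to (239,202). The block's corners are (504,186), (587,225) and (651,170). The side crop gives matching corners, so I'll fit poses by reprojection.

```bash
cat >h.py <<'E'
from rig import *
import numpy as np
from scipy.optimize import least_squares
C={n:camera_info(n) for n in("scene","side")}
def proj(P,c):
    W=c["world_from_camera"];q=(np.asarray(P)-W[:3,3])@W[:3,:3]
    s=np.c_[q[:,0]/-q[:,2],-q[:,1]/-q[:,2]];s=s*(1+c["k1"]*(s**2).sum(1))[:,None]
    K=c["camera_matrix"];return s*[K[0,0],K[1,1]]+[K[0,2],K[1,2]]
def place(p,L):
    L=np.asarray(L,float)/1000;c,s=np.cos(p[2]),np.sin(p[2])
    return np.c_[p[0]+c*L[:,0]-s*L[:,1],p[1]+s*L[:,0]+c*L[:,1],L[:,2]]
def fit(obs,p0):
    # obs: list of (cam dict, local pts mm, pixels)
    f=lambda p:np.concatenate([(proj(place(p,L),c)-px).ravel() for c,L,px in obs])
    r=least_squares(f,p0,loss="soft_l1",x_scale=[.1,.1,.1]);return r.x,f(r.x)
E
python3 - <<'E'
from h import *
cs=lambda a:(np.array(a)+.5)/3-.5+[210,170]
cd=lambda a:(np.array(a)+.5)/3-.5+[180,190]
S,D=C["scene"],C["side"]
def run(n,a,b,p0):
    obs=[(S,[x[0] for x in a],cs([x[1] for x in a])),(D,[x[0] for x in b],cd([x[1] for x in b]))]
    x,r=fit(obs,p0);print(n,x.round(4),np.degrees(x[2]).round(2),"\n",r.reshape(-1,2).round(1).tolist())
run("tray",[((-120,55,12),(24,306)),((-120,-55,12),(154,381)),((120,-55,12),(409,182)),((120,55,12),(280,121))],
 [((120,55,12),(678,305)),((120,-55,12),(511,301)),((-120,55,12),(668,40)),((-120,-55,12),(521,34))],[.4,0,1.5])
run("pusher(+tray floor)",[((-27.5,10,50),(160,233)),((27.5,10,50),(218,189)),((27.5,-10,50),(239,202)),((-62,15,24),(116,292)),((-62,-15,24),(152,311))],
 [((-27.5,-10,50),(578,76)),((-27.5,10,50),(609,76)),((115,-20,4),(570,275)),((115,20,4),(630,275)),((-62,-15,24),(568,62)),((-62,15,24),(608,62))],[.4,0,1.5])
run("block",[((-35,30,75),(504,186)),((-35,-30,75),(587,225)),((35,-30,75),(651,170)),((-35,30,20),(506,252)),((-35,-30,20),(585,290))],
 [((35,-30,75),(258,274)),((35,30,75),(354,282)),((-35,30,75),(364,195)),((-35,-30,75),(272,190)),((35,30,20),(353,326)),((35,-30,20),(262,318))],[.6,0,1.5])
run("reader",[((-190,-33,28),(540,328)),((-190,-43,28),(556,339)),((-190,33,28),(453,283)),((0,100,0),(545,133)),((0,-100,130),(755,85))],
 [((-190,43,28),(396,184)),((-190,33,28),(382,183)),((-190,-33,28),(286,176)),((-190,-43,28),(272,175)),((0,-100,130),(104,324)),((0,100,130),(449,353))],[.6,0.1,1.5])
from scipy.spatial.transform import Rotation as R
print(R.from_quat(read_state()["tool_rot"]).as_matrix().round(3))
for n,p,z in(("beaker",(398,372),0.02),):
    f=lambda q:(proj([[q[0],q[1],0.005]],D)-p).ravel();print(n,least_squares(f,[.4,.2]).x)
E
```

```text
tray [ 0.4236 -0.1202  1.5721] 90.07 
 [[-0.6, -1.2], [-0.2, -0.3], [-0.4, -1.5], [-0.1, -0.7], [-0.3, 0.7], [-0.5, -0.3], [-1.0, -0.7], [-0.7, -0.4]]
pusher(+tray floor) [ 0.4259 -0.142   1.629 ] 93.34 
 [[-1.7, -2.3], [-1.8, -3.0], [-0.3, -3.7], [-0.3, -1.6], [0.4, -1.7], [-0.6, -1.3], [-1.5, -1.3], [-0.4, 0.5], [-0.6, 0.4], [-1.1, -0.5], [-0.8, -0.6]]
block [ 0.6067 -0.0028  1.5518] 88.91 
 [[-0.5, -1.0], [0.2, -0.8], [0.4, -1.5], [-2.4, 1.0], [-1.3, 1.7], [-1.3, 0.6], [-1.3, -0.1], [-0.5, -1.2], [-0.4, -1.3], [0.6, 1.1], [0.3, 1.8]]
reader [0.6108 0.1079 1.5307] 87.7 
 [[-0.0, -0.7], [-0.6, -1.9], [-1.2, -1.7], [-0.6, -0.7], [25.2, -2.5], [-0.5, -0.2], [-0.7, -0.2], [-0.3, -0.2], [-0.4, -0.2], [-1.7, -0.8], [0.3, -0.7]]
[[ 0.963  0.269 -0.   ]
 [ 0.269 -0.963  0.001]
 [ 0.    -0.001 -1.   ]]
beaker [0.38629641 0.16529077]
```

```bash
cat >>h.py <<'E'
from scipy.spatial.transform import Rotation as R
def plan(p,head,n):
    """equal rows (tool frame, cm/deg) from the present pose to TCP p, vertical, tool x at heading (deg)"""
    s=read_state();r0=R.from_quat(s["tool_rot"])
    r1=R.from_euler("z",head,degrees=True)*R.from_euler("x",180,degrees=True)
    w=(r0.inv()*r1).as_rotvec()/n; d=(np.array(p)-s["eef_pos"])/n; dr=R.from_rotvec(w); r=r0
    for i in range(n):
        print((r.inv().apply(d)*100).round(2).tolist(),np.degrees(w).round(2).tolist()); r=r*dr
def st():
    s=read_state();r=R.from_quat(s["tool_rot"]).as_matrix()
    print("t",round(s["time_s"],2),"p",(s["eef_pos"]*1e3).round(1),"head",np.degrees(np.arctan2(r[1,0],r[0,0])).round(2),"tz",r[:,2].round(4),"F",s["force"].round(2),"M",s["moment"].round(3),"w",round(s["gripper_width"]*1e3,1),"q",s["qpos"].round(2))
E
python3 -c "
from h import *
plan([.426,-.142,.2],93,12)"
```

```text
[3.1, -2.48, 0.4] [-0.0, -0.0, -6.45]
[3.36, -2.12, 0.4] [-0.0, -0.0, -6.45]
[3.58, -1.73, 0.4] [-0.0, -0.0, -6.45]
[3.75, -1.32, 0.4] [-0.0, -0.0, -6.45]
[3.87, -0.89, 0.4] [-0.0, -0.0, -6.45]
[3.95, -0.45, 0.4] [-0.0, -0.0, -6.45]
[3.97, -0.0, 0.4] [-0.0, -0.0, -6.45]
[3.95, 0.44, 0.4] [-0.0, -0.0, -6.45]
[3.87, 0.88, 0.4] [-0.0, -0.0, -6.45]
[3.75, 1.31, 0.4] [-0.0, -0.0, -6.45]
[3.58, 1.73, 0.4] [-0.0, -0.0, -6.45]
[3.36, 2.12, 0.4] [-0.0, -0.0, -6.45]
```

Request:
send_rows([
  [[3.1,-2.5,0.4,0,0,-6.45,-1],[3.4,-2.1,0.4,0,0,-6.45,-1],[3.6,-1.7,0.4,0,0,-6.45,-1],[3.75,-1.3,0.4,0,0,-6.45,-1],[3.9,-0.9,0.4,0,0,-6.45,-1],[3.95,-0.45,0.4,0,0,-6.45,-1],[4.0,0,0.4,0,0,-6.45,-1],[3.95,0.45,0.4,0,0,-6.45,-1],[3.9,0.9,0.4,0,0,-6.45,-1],[3.75,1.3,0.4,0,0,-6.45,-1],[3.6,1.7,0.4,0,0,-6.45,-1],[3.4,2.1,0.4,0,0,-6.45,-1]],
])

```text
time_s: 1.6
eef_pos: [0.4275, -0.1398, 0.2001]
tool_rot: [0.687, 0.727, -0.0, -0.0]
force: [-0.6, -0.4, 0.3]
gripper_width: 0.0854
gripper_force: 0.0
```

Request:
send_rows([
  [[0,0,0,0,0,0,-1],[0,0,0,0,0,0,-1]],
], grip_force=60)

```text
time_s: 1.85
eef_pos: [0.4267, -0.1412, 0.2001]
tool_rot: [0.688, 0.725, -0.0, -0.0]
force: [-0.6, 0.0, 0.9]
gripper_width: 0.0858
gripper_force: 0.0
```

```bash
python3 - <<'E'
from h import *
import cv2,pickle
st()
c=camera_info("wrist");im=grab_frame("wrist")[:,:,::-1].copy();pickle.dump(c,open("w1.pkl","wb"))
cv2.imwrite("pics/w1.png",im)
print(c["world_from_camera"].round(3).tolist(),c["camera_matrix"].round(1).tolist(),c["k1"])
E
```

```text
t 1.85 p [ 426.7 -141.2  200.1] head 92.99 tz [-6.e-04  1.e-04 -1.e+00] F [-0.56  0.05  0.94] M [-0.06   0.006 -0.018] w 85.8 q [-0.42  0.23  1.95 -0.    0.96 -0.48]
[[0.999, -0.051, -0.017, 0.422], [0.054, 0.945, 0.324, -0.057], [-0.0, -0.324, 0.946, 0.325], [0.0, 0.0, 0.0, 1.0]] [[335.4, 0.0, 323.0], [0.0, 335.4, 235.6], [0.0, 0.0, 1.0]] -0.007334344834601186
```

View pics/w1.png

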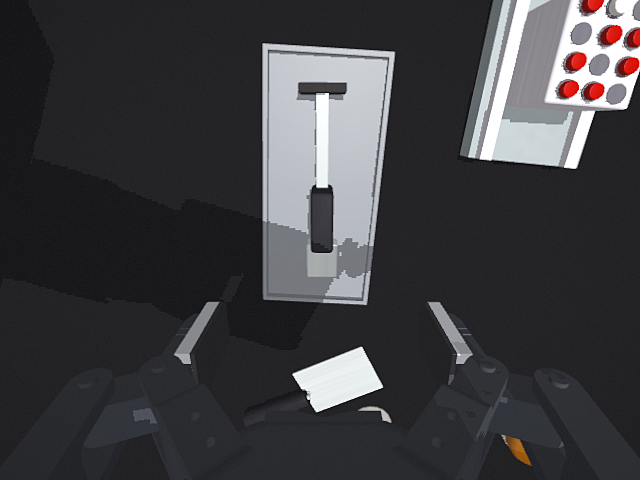

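The wrist view shows the tray at (263,44), (394,51), (366,303) and (263,298). The grip spans (312–333, 187–251), the nose's front edge is (299–346, 83) and the heel's rear is (307–336, 276). I'll refine the pusher fit from this.

```bash
python3 - <<'E'
from h import *
import pickle
W=pickle.load(open("w1.pkl","rb"))
def run(n,a,p0):
    x,r=fit([(W,[q[0] for q in a],np.array([q[1] for q in a]))],p0);print(n,x.round(4),np.degrees(x[2]).round(2),r.reshape(-1,2).round(1).tolist())
run("tray",[((120,55,12),(263,44)),((120,-55,12),(394,51)),((-120,-55,12),(366,303)),((-120,55,12),(263,298))],[.42,-.12,1.57])
run("pusher",[((115,20,28),(299,83)),((115,-20,28),(346,83)),((-62,15,24),(307,276)),((-62,-15,24),(336,276)),((-27.5,10,50),(311,251)),((-27.5,-10,50),(333,251)),((27.5,10,50),(312,187)),((27.5,-10,50),(333,187))],[.42,-.14,1.57])
run("lane",[((-190,33,28),(492,160)),((-190,-33,28),(573,167))],[.6,.1,1.54])
plan([.426,-.142,.026],93,8)
E
```

```text
tray [ 0.423  -0.1184  1.5684] 89.86 [[-0.8, -1.4], [0.6, -0.1], [0.4, 1.3], [-0.3, 1.2]]
pusher [ 0.4253 -0.1392  1.6187] 92.75 [[-1.0, -4.8], [1.5, -4.5], [-0.4, -1.0], [0.9, -0.9], [-0.5, 1.3], [0.2, 1.4], [-1.9, 3.7], [1.2, 3.8]]
lane [0.612  0.1079 1.5421] 88.35 [[3.4, 0.2], [-4.1, -0.3]]
[-0.01, -0.01, 2.18] [-0.0, 0.0, -0.01]
[-0.01, -0.01, 2.18] [-0.0, 0.0, -0.01]
[-0.01, -0.01, 2.18] [-0.0, 0.0, -0.01]
[-0.01, -0.01, 2.18] [-0.0, 0.0, -0.01]
[-0.01, -0.01, 2.18] [-0.0, 0.0, -0.01]
[-0.01, -0.01, 2.18] [-0.0, 0.0, -0.01]
[-0.01, -0.01, 2.18] [-0.0, 0.0, -0.01]
[-0.01, -0.01, 2.18] [-0.0, 0.0, -0.01]
```

Request:
send_rows([
  [[0.05,-0.1,3.0,0,0,0,-1],[0,0,3.5,0,0,0,-1],[0,0,3.5,0,0,0,-1],[0,0,3.0,0,0,0,-1],[0,0,2.0,0,0,0,-1],[0,0,1.5,0,0,0,-1],[0,0,0.9,0,0,0,-1],[0,0,0,0,0,0,-1]],
])

```text
time_s: 2.9
eef_pos: [0.4259, -0.1407, 0.0262]
tool_rot: [0.688, 0.725, -0.0, -0.0]
force: [0.1, 0.2, -0.7]
gripper_width: 0.0855
gripper_force: 0.0
```

Request:
send_rows([
  [[0,0,0,0,0,0,1],[0,0,0,0,0,0,1],[0,0,0,0,0,0,1],[0,0,0,0,0,0,1],[0,0,0,0,0,0,1],[0,0,0,0,0,0,1],[0,0,0,0,0,0,1],[0,0,0,0,0,0,1]],
], grip_force=70)

```text
time_s: 3.9
eef_pos: [0.4263, -0.1406, 0.0266]
tool_rot: [0.688, 0.726, 0.0, 0.0]
force: [-0.7, 1.7, 5.5]
gripper_width: 0.0188
gripper_force: 69.1
```

```bash
python3 -c "
from h import *
st()"
```

```text
t 3.9 p [ 426.3 -140.6   26.6] head 93.03 tz [ 7.e-04 -2.e-04 -1.e+00] F [-0.7   1.68  5.53] M [0.087 0.12  0.   ] w 18.8 q [-0.42  0.56  2.05  0.    0.53 -0.48]
```

Request:
send_rows([
  [[0,0,-0.8,0,0,0,1],[0,0,-1.7,0,0,0,1],[0,0,-2.5,0,0,0,1],[0,0,-2.5,0,0,0,1],[0,0,-2.5,0,0,0,1],[0,0,-1.5,0,0,0,1],[0,0,-0.8,0,0,0,1],[0,0,0,0,0,0,1]],
])

```text
time_s: 4.9
eef_pos: [0.4259, -0.1405, 0.1493]
tool_rot: [0.688, 0.726, 0.0, 0.0]
force: [0.6, 0.0, -2.6]
gripper_width: 0.0188
gripper_force: 68.4
```

```bash
python3 -c "
from h import *
st()
plan([.601,-.175,.15],88,8)"
```

```text
t 4.9 p [ 425.9 -140.5  149.3] head 93.03 tz [ 1.e-04 -0.e+00 -1.e+00] F [ 0.61  0.04 -2.64] M [ 0.037 -0.032  0.02 ] w 18.8 q [-0.42  0.31  2.    0.    0.83 -0.48]
[-0.55, 2.16, -0.01] [0.0, 0.0, 0.63]
[-0.52, 2.17, -0.01] [0.0, 0.0, 0.63]
[-0.5, 2.17, -0.01] [0.0, 0.0, 0.63]
[-0.47, 2.18, -0.01] [0.0, 0.0, 0.63]
[-0.45, 2.18, -0.01] [0.0, 0.0, 0.63]
[-0.43, 2.19, -0.01] [0.0, 0.0, 0.63]
[-0.4, 2.19, -0.01] [0.0, 0.0, 0.63]
[-0.38, 2.2, -0.01] [0.0, 0.0, 0.63]
```

Request:
send_rows([
  [[-0.55,2.15,0,0,0,0.63,1],[-0.5,2.2,0,0,0,0.63,1],[-0.5,2.2,0,0,0,0.63,1],[-0.5,2.2,0,0,0,0.63,1],[-0.45,2.2,0,0,0,0.63,1],[-0.4,2.2,0,0,0,0.63,1],[-0.4,2.2,0,0,0,0.63,1],[-0.4,2.2,0,0,0,0.63,1],[0,0,0,0,0,0,1],[0,0,0,0,0,0,1]],
])

```text
time_s: 6.15
eef_pos: [0.6011, -0.1748, 0.1482]
tool_rot: [0.719, 0.695, -0.0, -0.001]
force: [0.2, 0.7, -2.4]
gripper_width: 0.0193
gripper_force: 68.9
```

```bash
python3 - <<'E'
from h import *
import cv2,pickle
st()
c=camera_info("wrist");im=grab_frame("wrist")[:,:,::-1].copy();pickle.dump(c,open("w2.pkl","wb"))
cv2.imwrite("pics/w2.png",im)
E
```

```text
t 6.15 p [ 601.1 -174.8  148.2] head 88.0 tz [-2.e-03  7.e-04 -1.e+00] F [ 0.22  0.73 -2.38] M [ 0.03  -0.04  -0.002] w 19.3 q [-0.36  0.6   1.53 -0.    1.02 -0.32]
```

View pics/w2.png

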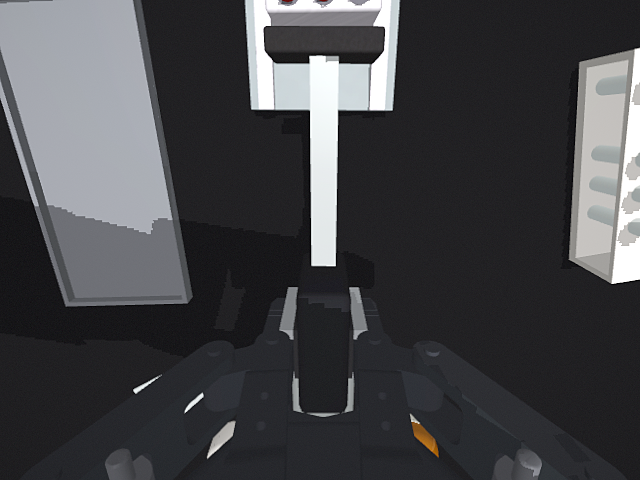

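The wrist view shows the nose centred at x≈324 and the lane walls centred at x≈322 and parallel to the pusher, so the lateral alignment is good. Next I'll check the lane end at row ~109 and the nose gap.

```bash
python3 - <<'E'
from h import *
import pickle
W=pickle.load(open("w2.pkl","rb"))
def at(px,z):return least_squares(lambda q:(proj([[q[0],q[1],z]],W)-px).ravel(),[.6,-.1]).x.round(4)
print("lane end base",at((251,109),.02),at((393,110),.02),"top of base",at((245,0),.02),at((399,0),.02))
print("nose front top edge",at((264,27),.1495),at((384,27),.1495),"block top rear",at((268,12),.075),at((380,12),.075),at((268,22),.02))
plan([.601,-.175,.047],88,6)
E
```

```text
lane end base [ 0.5526 -0.0805] [ 0.6531 -0.0846] top of base [ 0.5554 -0.0145] [ 0.6548 -0.0179]
nose front top edge [ 0.5854 -0.0609] [ 0.6241 -0.0622] block top rear [ 0.5771 -0.0366] [ 0.6342 -0.0385] [ 0.5692 -0.0274]
[-0.0, -0.0, 1.69] [-0.01, -0.0, -0.0]
[-0.0, -0.0, 1.69] [-0.01, -0.0, -0.0]
[-0.0, -0.0, 1.69] [-0.01, -0.0, -0.0]
[-0.0, -0.0, 1.69] [-0.01, -0.0, -0.0]
[-0.0, -0.0, 1.69] [-0.01, -0.0, -0.0]
[-0.0, -0.0, 1.69] [-0.01, -0.0, -0.0]
```

Request:
send_rows([
  [[0,0,1.5,0,0,0,1],[0,0,2.0,0,0,0,1],[0,0,2.0,0,0,0,1],[0,0,2.0,0,0,0,1],[0,0,1.5,0,0,0,1],[0,0,0.8,0,0,0,1],[0,0,0.3,0,0,0,1],[0,0,0,0,0,0,1],[0,0,0,0,0,0,1]],
])

```text
time_s: 7.32
eef_pos: [0.6023, -0.1751, 0.0489]
tool_rot: [0.719, 0.695, 0.0, 0.0]
force: [-0.0, 0.2, -1.9]
gripper_width: 0.0193
gripper_force: 68.9
```

Request:
send_rows([
  [[0.2,0,0,0,0,0,1],[0.3,0,0,0,0,0,1],[0.3,0,0,0,0,0,1],[0.3,0,0,0,0,0,1],[0.2,0,0,0,0,0,1],[0.2,0,0,0,0,0,1],[0,0,0,0,0,0,1]],
])

```text
time_s: 8.2
eef_pos: [0.6026, -0.1599, 0.0483]
tool_rot: [0.719, 0.695, 0.0, -0.0]
force: [-0.2, 0.2, -3.1]
gripper_width: 0.0192
gripper_force: 68.9
```

```bash
python3 -c "
from h import *
st()"
```

```text
t 8.2 p [ 602.6 -159.9   48.3] head 88.0 tz [-0.  0. -1.] F [-0.16  0.17 -3.09] M [-0.033 -0.052  0.024] w 19.2 q [-0.33  0.73  1.58  0.    0.83 -0.3 ]
```

Request:
send_rows([
  [[0.15,0,0,0,0,0,1],[0.15,0,0,0,0,0,1],[0.15,0,0,0,0,0,1],[0.15,0,0,0,0,0,1],[0.15,0,0,0,0,0,1],[0.15,0,0,0,0,0,1],[0.15,0,0,0,0,0,1],[0.15,0,0,0,0,0,1],[0.15,0,0,0,0,0,1],[0.15,0,0,0,0,0,1],[0.15,0,0,0,0,0,1],[0.15,0,0,0,0,0,1]],
])

```text
time_s: 9.7
eef_pos: [0.6033, -0.142, 0.0483]
tool_rot: [0.719, 0.695, 0.0, 0.0]
force: [0.4, -3.9, -1.2]
gripper_width: 0.0195
gripper_force: 68.9
```

Request:
send_rows([
  [[0.2,0,0,0,0,0,1],[0.25,0,0,0,0,0,1],[0.25,0,0,0,0,0,1],[0.25,0,0,0,0,0,1],[0.25,0,0,0,0,0,1],[0.25,0,0,0,0,0,1],[0.25,0,0,0,0,0,1],[0.25,0,0,0,0,0,1],[0.25,0,0,0,0,0,1],[0.25,0,0,0,0,0,1],[0.25,0,0,0,0,0,1],[0.25,0,0,0,0,0,1]],
])

```text
time_s: 11.2
eef_pos: [0.6042, -0.1124, 0.0483]
tool_rot: [0.719, 0.695, 0.0, -0.0]
force: [-0.3, -2.3, -1.0]
gripper_width: 0.0193
gripper_force: 68.9
```

```bash
python3 - <<'E'
from h import *
import cv2
st()
a=grab_frame("scene")[120:290,330:560,::-1];b=grab_frame("side")[190:390,230:360,::-1]
cv2.imwrite("pics/c3.png",np.hstack([cv2.resize(a,(690,510)),cv2.resize(b,(110*3,510))])[:,:].copy()[:, :800])
E
```

```text
t 11.2 p [ 604.2 -112.4   48.3] head 87.99 tz [-0.  0. -1.] F [-0.34 -2.34 -1.01] M [-0.449  0.022 -0.007] w 19.3 q [-0.26  0.72  1.6   0.    0.82 -0.22]
```

View pics/c3.png

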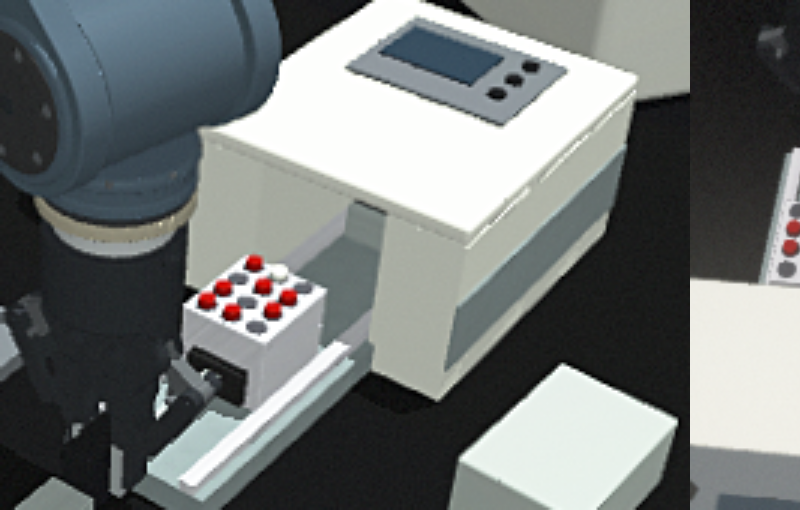

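The picture shows the nose flat on the block's rear face and the block square in the lane, short of the mouth. Friction reads about 3 N, so I'll carry on to just short of the earliest possible stop position.

Request:
send_rows([
  [[0.25,0,0,0,0,0,1],[0.25,0,0,0,0,0,1],[0.25,0,0,0,0,0,1],[0.25,0,0,0,0,0,1],[0.25,0,0,0,0,0,1],[0.25,0,0,0,0,0,1],[0.25,0,0,0,0,0,1],[0.25,0,0,0,0,0,1],[0.25,0,0,0,0,0,1],[0.25,0,0,0,0,0,1],[0.25,0,0,0,0,0,1],[0.25,0,0,0,0,0,1]],
])

```text
time_s: 12.8
eef_pos: [0.6053, -0.0824, 0.0483]
tool_rot: [0.719, 0.695, 0.0, -0.0]
force: [-1.0, -3.1, -3.1]
gripper_width: 0.0197
gripper_force: 68.9
```

```bash
python3 -c "
from h import *
st()"
```

```text
t 12.8 p [605.3 -82.4  48.3] head 87.99 tz [ 0.  0. -1.] F [-1.05 -3.13 -3.1 ] M [-0.496  0.036 -0.018] w 19.7 q [-0.21  0.71  1.61  0.    0.81 -0.18]
```

Request:
send_rows([
  [[0.25,0,0,0,0,0,1],[0.25,0,0,0,0,0,1],[0.25,0,0,0,0,0,1],[0.25,0,0,0,0,0,1],[0.25,0,0,0,0,0,1],[0.25,0,0,0,0,0,1],[0.25,0,0,0,0,0,1],[0.25,0,0,0,0,0,1],[0.25,0,0,0,0,0,1],[0.25,0,0,0,0,0,1],[0.25,0,0,0,0,0,1],[0.25,0,0,0,0,0,1]],
])

```text
time_s: 14.3
eef_pos: [0.6063, -0.0524, 0.0483]
tool_rot: [0.719, 0.695, -0.0, -0.0]
force: [0.4, -3.1, -1.4]
gripper_width: 0.019
gripper_force: 68.9
```

```bash
python3 -c "
from h import *
st()"
```

```text
t 14.3 p [606.3 -52.4  48.3] head 87.99 tz [-1.e-04 -0.e+00 -1.e+00] F [ 0.36 -3.06 -1.37] M [-0.476  0.031 -0.022] w 19.0 q [-0.16  0.71  1.62 -0.    0.81 -0.13]
```

Request:
send_rows([
  [[0.2,0,0,0,0,0,1],[0.2,0,0,0,0,0,1],[0.2,0,0,0,0,0,1],[0.2,0,0,0,0,0,1],[0.2,0,0,0,0,0,1],[0.2,0,0,0,0,0,1]],
])

```text
time_s: 15.05
eef_pos: [0.6068, -0.0405, 0.0483]
tool_rot: [0.719, 0.695, 0.0, -0.0]
force: [0.1, -3.4, -2.2]
gripper_width: 0.0191
gripper_force: 68.9
```

```bash
python3 -c "
from h import *
st()"
```

```text
t 15.05 p [606.8 -40.5  48.3] head 87.99 tz [ 0.  0. -1.] F [ 0.09 -3.41 -2.23] M [-0.448  0.041 -0.03 ] w 19.1 q [-0.14  0.71  1.62  0.    0.81 -0.11]
```

Request:
send_rows([
  [[0.1,0,0,0,0,0,1],[0.1,0,0,0,0,0,1],[0.1,0,0,0,0,0,1],[0.1,0,0,0,0,0,1],[0.1,0,0,0,0,0,1]],
])

```text
time_s: 15.68
eef_pos: [0.6069, -0.0355, 0.0483]
tool_rot: [0.719, 0.695, -0.0, -0.0]
force: [-0.5, -2.3, -1.9]
gripper_width: 0.0195
gripper_force: 68.9
```

```bash
cat > m.py <<'E'
from h import *
s=read_state();print(round(s["time_s"],2),"y",round(s["eef_pos"][1]*1e3,2),"F",s["force"].round(2),"M",s["moment"].round(3))
E
python3 m.py
```

```text
15.68 y -35.54 F [-0.53 -2.29 -1.93] M [-0.488  0.006 -0.024]
```

Request:
send_rows([
  [[0.1,0,0,0,0,0,1],[0.1,0,0,0,0,0,1],[0.1,0,0,0,0,0,1]],
])

```text
time_s: 16.05
eef_pos: [0.6071, -0.0326, 0.0483]
tool_rot: [0.719, 0.695, 0.0, 0.0]
force: [0.2, -2.6, -2.6]
gripper_width: 0.0193
gripper_force: 68.9
```

```bash
python3 m.py
```

```text
16.05 y -32.55 F [ 0.17 -2.58 -2.64] M [-0.517 -0.025 -0.017]
```

Request:
send_rows([
  [[0.1,0,0,0,0,0,1],[0.1,0,0,0,0,0,1],[0.1,0,0,0,0,0,1]],
])

```text
time_s: 16.42
eef_pos: [0.6072, -0.0295, 0.0483]
tool_rot: [0.719, 0.695, 0.0, 0.0]
force: [0.1, -3.1, -1.9]
gripper_width: 0.0193
gripper_force: 68.9
```

```bash
python3 m.py
```

```text
16.43 y -29.54 F [ 0.1  -3.14 -1.93] M [-0.468  0.067 -0.02 ]
```

Request:
send_rows([
  [[0.1,0,0,0,0,0,1],[0.1,0,0,0,0,0,1],[0.1,0,0,0,0,0,1]],
])

```text
time_s: 16.8
eef_pos: [0.6072, -0.0265, 0.0483]
tool_rot: [0.719, 0.695, -0.0, -0.0]
force: [0.1, -2.8, -2.4]
gripper_width: 0.0195
gripper_force: 68.9
```

```bash
python3 m.py
```

```text
16.8 y -26.54 F [ 0.11 -2.81 -2.44] M [-0.484  0.055 -0.008]
```

Request:
send_rows([
  [[0.1,0,0,0,0,0,1],[0.1,0,0,0,0,0,1],[0.1,0,0,0,0,0,1]],
])

```text
time_s: 17.18
eef_pos: [0.6074, -0.0236, 0.0483]
tool_rot: [0.719, 0.695, 0.0, -0.0]
force: [-0.3, -2.7, -1.1]
gripper_width: 0.0191
gripper_force: 68.9
```

```bash
python3 m.py
```

```text
17.18 y -23.57 F [-0.33 -2.65 -1.15] M [-0.518  0.054 -0.008]
```

Request:
send_rows([
  [[0.1,0,0,0,0,0,1],[0.1,0,0,0,0,0,1],[0.1,0,0,0,0,0,1]],
])

```text
time_s: 17.55
eef_pos: [0.6075, -0.0205, 0.0483]
tool_rot: [0.719, 0.695, 0.0, 0.0]
force: [-0.6, -2.5, -2.2]
gripper_width: 0.0192
gripper_force: 68.9
```

```bash
python3 m.py
```

```text
17.55 y -20.53 F [-0.63 -2.51 -2.18] M [-0.416 -0.007 -0.048]
```

Request:
send_rows([
  [[0.1,0,0,0,0,0,1],[0.1,0,0,0,0,0,1],[0.1,0,0,0,0,0,1]],
])

```text
time_s: 17.92
eef_pos: [0.6076, -0.0175, 0.0483]
tool_rot: [0.719, 0.695, 0.0, 0.0]
force: [-0.5, -3.4, -1.9]
gripper_width: 0.0191
gripper_force: 68.9
```

```bash
python3 m.py
```

```text
17.93 y -17.55 F [-0.52 -3.4  -1.91] M [-0.471  0.05  -0.053]
```

Request:
send_rows([
  [[0.1,0,0,0,0,0,1],[0.1,0,0,0,0,0,1],[0.1,0,0,0,0,0,1]],
])

```text
time_s: 18.3
eef_pos: [0.6077, -0.0146, 0.0483]
tool_rot: [0.719, 0.695, 0.0, -0.0]
force: [1.5, -2.8, -1.7]
gripper_width: 0.0192
gripper_force: 68.9
```

```bash
python3 m.py
```

```text
18.3 y -14.55 F [ 1.53 -2.76 -1.74] M [-0.562  0.043  0.027]
```

Request:
send_rows([
  [[0.1,0,0,0,0,0,1]],
])

```text
time_s: 18.42
eef_pos: [0.6077, -0.0135, 0.0483]
tool_rot: [0.719, 0.695, 0.0, -0.0]
force: [0.1, -3.7, -2.4]
gripper_width: 0.019
gripper_force: 68.9
```

```bash
python3 m.py
```

```text
18.43 y -13.55 F [ 0.12 -3.67 -2.39] M [-0.494  0.043  0.015]
```

Request:
send_rows([
  [[0.1,0,0,0,0,0,1],[0.1,0,0,0,0,0,1]],
])

```text
time_s: 18.68
eef_pos: [0.6078, -0.0116, 0.0483]
tool_rot: [0.719, 0.695, 0.0, 0.0]
force: [-0.4, -3.8, -0.6]
gripper_width: 0.0195
gripper_force: 68.9
```

```bash
python3 m.py
```

```text
18.68 y -11.56 F [-0.44 -3.84 -0.65] M [-0.436  0.016 -0.015]
```

Not the pad yet, just noise. I'll continue.

Request:
send_rows([
  [[0.1,0,0,0,0,0,1],[0.1,0,0,0,0,0,1],[0.05,0,0,0,0,0,1]],
])

```text
time_s: 19.05
eef_pos: [0.6079, -0.009, 0.0483]
tool_rot: [0.719, 0.695, -0.0, -0.0]
force: [-0.0, -3.3, -2.1]
gripper_width: 0.0189
gripper_force: 68.9
```

```bash
python3 m.py
```

```text
19.05 y -9.04 F [-0.04 -3.32 -2.12] M [-0.455 -0.029  0.005]
```

Request:
send_rows([
  [[0.1,0,0,0,0,0,1],[0.1,0,0,0,0,0,1],[0.05,0,0,0,0,0,1]],
])

```text
time_s: 19.42
eef_pos: [0.608, -0.0065, 0.0483]
tool_rot: [0.719, 0.695, -0.0, -0.0]
force: [-0.3, -3.8, -2.0]
gripper_width: 0.0193
gripper_force: 68.9
```

```bash
python3 m.py
```

```text
19.43 y -6.54 F [-0.26 -3.83 -1.98] M [-0.395  0.052  0.007]
```

Request:
send_rows([
  [[0.1,0,0,0,0,0,1],[0.1,0,0,0,0,0,1],[0.05,0,0,0,0,0,1]],
])

```text
time_s: 19.8
eef_pos: [0.608, -0.0041, 0.0483]
tool_rot: [0.719, 0.695, -0.0, -0.0]
force: [-0.3, -3.2, -1.2]
gripper_width: 0.019
gripper_force: 68.9
```

```bash
python3 m.py
```

```text
19.8 y -4.07 F [-0.28 -3.2  -1.17] M [-0.5   0.01  0.04]
```

Request:
send_rows([
  [[0.1,0,0,0,0,0,1],[0.1,0,0,0,0,0,1],[0.05,0,0,0,0,0,1]],
])

```text
time_s: 20.18
eef_pos: [0.6081, -0.0016, 0.0483]
tool_rot: [0.719, 0.695, 0.0, 0.0]
force: [0.2, -3.8, -2.1]
gripper_width: 0.0197
gripper_force: 68.9
```

```bash
python3 m.py
```

```text
20.18 y -1.55 F [ 0.19 -3.84 -2.06] M [-0.46   0.018 -0.018]
```

Request:
send_rows([
  [[0.1,0,0,0,0,0,1],[0.1,0,0,0,0,0,1],[0.05,0,0,0,0,0,1]],
])

```text
time_s: 20.55
eef_pos: [0.6082, 0.0009, 0.0483]
tool_rot: [0.719, 0.695, -0.0, 0.0]
force: [0.3, -2.9, -1.7]
gripper_width: 0.0193
gripper_force: 68.9
```

```bash
python3 m.py
```

```text
20.55 y 0.91 F [ 0.32 -2.87 -1.73] M [-0.515  0.018 -0.011]
```

Request:
send_rows([
  [[0.1,0,0,0,0,0,1],[0.1,0,0,0,0,0,1],[0.05,0,0,0,0,0,1]],
])

```text
time_s: 20.92
eef_pos: [0.6083, 0.0034, 0.0483]
tool_rot: [0.719, 0.695, -0.0, 0.0]
force: [1.1, -3.9, 0.0]
gripper_width: 0.0194
gripper_force: 68.9
```

```bash
python3 m.py
```

```text
20.93 y 3.38 F [ 1.05 -3.95  0.01] M [-0.608  0.017  0.   ]
```

Possibly the pad. I'll take a small confirming step.

Request:
send_rows([
  [[0.1,0,0,0,0,0,1]],
])

```text
time_s: 21.05
eef_pos: [0.6083, 0.0043, 0.0483]
tool_rot: [0.719, 0.695, -0.0, -0.0]
force: [0.0, -3.7, -1.7]
gripper_width: 0.0193
gripper_force: 68.9
```

```bash
python3 m.py
```

```text
21.05 y 4.32 F [ 0.   -3.69 -1.73] M [-0.627  0.11  -0.012]
```

Request:
send_rows([
  [[0.1,0,0,0,0,0,1]],
])

```text
time_s: 21.18
eef_pos: [0.6084, 0.0054, 0.0483]
tool_rot: [0.719, 0.695, -0.0, 0.0]
force: [-0.4, -5.4, -1.6]
gripper_width: 0.0195
gripper_force: 68.9
```

```bash
python3 m.py
```

```text
21.18 y 5.36 F [-0.39 -5.4  -1.61] M [-0.705  0.043 -0.026]
```

Request:
send_rows([
  [[0.1,0,0,0,0,0,1]],
])

```text
time_s: 21.3
eef_pos: [0.6084, 0.0064, 0.0483]
tool_rot: [0.719, 0.695, -0.0, -0.0]
force: [-0.0, -5.5, -1.2]
gripper_width: 0.019
gripper_force: 68.9
```

```bash
python3 m.py
```

```text
21.3 y 6.39 F [-0.   -5.47 -1.21] M [-0.726  0.107  0.037]
```

Request:
send_rows([
  [[0.05,0,0,0,0,0,1]],
])

```text
time_s: 21.42
eef_pos: [0.6084, 0.0068, 0.0483]
tool_rot: [0.719, 0.695, -0.0, 0.0]
force: [-0.0, -7.6, -1.5]
gripper_width: 0.0195
gripper_force: 68.9
```

```bash
python3 m.py
```

```text
21.43 y 6.81 F [-0.01 -7.58 -1.5 ] M [-0.96   0.114 -0.029]
```

Request:
send_rows([
  [[0.05,0,0,0,0,0,1]],
])

```text
time_s: 21.55
eef_pos: [0.6085, 0.0071, 0.0483]
tool_rot: [0.719, 0.695, -0.0, 0.0]
force: [-0.9, -8.4, -0.9]
gripper_width: 0.0194
gripper_force: 68.9
```

```bash
python3 m.py
```

```text
21.55 y 7.11 F [-0.91 -8.45 -0.95] M [-1.092  0.126  0.016]
```

Firm against the stop, with a steep rise to about 5 N above sliding friction. I'll hold briefly, back off gently, then raise.

Request:
send_rows([
  [[0,0,0,0,0,0,1],[0,0,0,0,0,0,1],[0,0,0,0,0,0,1]],
])

```text
time_s: 21.92
eef_pos: [0.6085, 0.0071, 0.0483]
tool_rot: [0.719, 0.695, -0.0, 0.0]
force: [-0.4, -7.0, -1.2]
gripper_width: 0.0194
gripper_force: 68.9
```

```bash
python3 m.py
```

```text
21.93 y 7.13 F [-0.38 -6.98 -1.17] M [-0.964  0.099 -0.008]
```

Request:
send_rows([
  [[-0.05,0,0,0,0,0,1],[-0.05,0,0,0,0,0,1],[-0.1,0,0,0,0,0,1],[-0.1,0,0,0,0,0,1],[-0.5,0,0,0,0,0,1],[-1.5,0,0,0,0,0,1],[-2.5,0,0,0,0,0,1],[-3,0,0,0,0,0,1],[-3,0,0,0,0,0,1],[-3,0,0,0,0,0,1],[-2,0,0,0,0,0,1],[-1,0,0,0,0,0,1]],
])

```text
time_s: 23.42
eef_pos: [0.6024, -0.1618, 0.0483]
tool_rot: [0.72, 0.694, 0.0, -0.0]
force: [0.6, 0.3, -2.6]
gripper_width: 0.0192
gripper_force: 68.9
```

```bash
python3 -c "
from h import *
st()
import cv2
cv2.imwrite('pics/w4.png',grab_frame('wrist')[:,:,::-1])"
```

```text
t 23.43 p [ 602.4 -161.8   48.3] head 87.93 tz [-0.  0. -1.] F [ 0.61  0.34 -2.62] M [ 0.073  0.03  -0.037] w 19.2 q [-0.34  0.73  1.58  0.    0.83 -0.3 ]
```

View pics/w4.png

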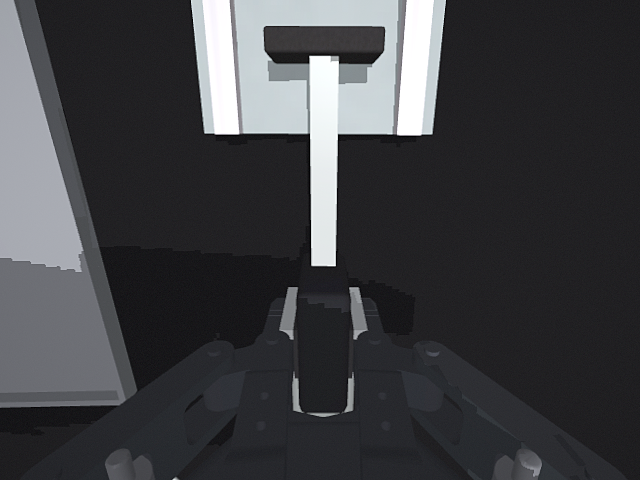

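The block is out of the nose's path and the pusher hasn't moved in the grip (nose still at x 264–384). Next I'll raise it and take it back to the tray.

Request:
send_rows([
  [[0,0,-1.5,0,0,0,1],[0,0,-2.5,0,0,0,1],[0,0,-2.5,0,0,0,1],[0,0,-2.0,0,0,0,1],[0,0,-1.5,0,0,0,1],[0,0,0,0,0,0,1]],
])

```text
time_s: 24.22
eef_pos: [0.603, -0.1604, 0.1494]
tool_rot: [0.719, 0.695, 0.0, 0.001]
force: [0.0, 0.1, -2.8]
gripper_width: 0.0192
gripper_force: 68.9
```

```bash
python3 -c "
from h import *
st()
plan([.4257,-.1405,.15],93,8)"
```

```text
t 24.23 p [ 603.  -160.4  149.4] head 88.01 tz [ 1.8e-03 -6.0e-04 -1.0e+00] F [ 0.03  0.06 -2.83] M [ 0.029 -0.03  -0.028] w 19.2 q [-0.33  0.59  1.54  0.    1.01 -0.3 ]
[0.17, -2.22, -0.01] [0.01, 0.0, -0.62]
[0.2, -2.22, -0.01] [0.01, 0.0, -0.62]
[0.22, -2.22, -0.01] [0.01, 0.0, -0.62]
[0.24, -2.22, -0.01] [0.01, 0.0, -0.62]
[0.27, -2.21, -0.01] [0.01, 0.0, -0.62]
[0.29, -2.21, -0.01] [0.01, 0.0, -0.62]
[0.32, -2.21, -0.01] [0.01, 0.0, -0.62]
[0.34, -2.2, -0.01] [0.01, 0.0, -0.62]
```

Request:
send_rows([
  [[0.15,-2.2,0,0,0,-0.62,1],[0.2,-2.2,0,0,0,-0.62,1],[0.2,-2.2,0,0,0,-0.62,1],[0.25,-2.2,0,0,0,-0.62,1],[0.25,-2.2,0,0,0,-0.62,1],[0.3,-2.2,0,0,0,-0.62,1],[0.3,-2.2,0,0,0,-0.62,1],[0.35,-2.2,0,0,0,-0.62,1],[0,0,0,0,0,0,1],[0,0,0,0,0,0,1]],
])

```text
time_s: 25.48
eef_pos: [0.427, -0.1412, 0.1482]
tool_rot: [0.689, 0.725, 0.0, 0.0]
force: [0.4, -0.3, -2.4]
gripper_width: 0.0192
gripper_force: 69.1
```

```bash
python3 -c "
from h import *
st()
plan([.4259,-.1406,.027],93,1)"
```

```text
t 25.48 p [ 427.  -141.2  148.2] head 92.93 tz [ 3.e-04 -1.e-04 -1.e+00] F [ 0.44 -0.31 -2.36] M [0.034 0.06  0.009] w 19.2 q [-0.42  0.32  2.    0.    0.83 -0.47]
[0.06, -0.11, 12.12] [0.01, 0.0, -0.07]
```

Request:
send_rows([
  [[0.05,-0.1,2.0,0,0,0,1],[0,0,2.5,0,0,0,1],[0,0,2.5,0,0,0,1],[0,0,2.5,0,0,0,1],[0,0,1.2,0,0,0,1],[0,0,0.6,0,0,0,1],[0,0,0.4,0,0,0,1],[0,0,0.2,0,0,0,1],[0,0,0.1,0,0,0,1],[0,0,0,0,0,0,1]],
])

```text
time_s: 26.72
eef_pos: [0.4255, -0.1406, 0.0285]
tool_rot: [0.689, 0.725, 0.0, 0.0]
force: [-0.8, -0.4, -2.2]
gripper_width: 0.0194
gripper_force: 69.1
```

```bash
python3 -c "
from h import *
st()"
```

```text
t 26.73 p [ 425.5 -140.6   28.5] head 92.95 tz [ 3.e-04 -1.e-04 -1.e+00] F [-0.81 -0.37 -2.21] M [ 0.006  0.043 -0.046] w 19.4 q [-0.42  0.55  2.05  0.    0.54 -0.47]
```

Request:
send_rows([
  [[0,0,0.08,0,0,0,1],[0,0,0.07,0,0,0,1],[0,0,0.05,0,0,0,1],[0,0,0,0,0,0,1]],
])

```text
time_s: 27.22
eef_pos: [0.4254, -0.1406, 0.0267]
tool_rot: [0.689, 0.725, 0.0, 0.0]
force: [-2.1, 1.1, 6.5]
gripper_width: 0.0192
gripper_force: 70.4
```

Request:
send_rows([
  [[0,0,0,0,0,0,0.6],[0,0,0,0,0,0,0.2],[0,0,0,0,0,0,-0.3],[0,0,0,0,0,0,-1],[0,0,0,0,0,0,-1],[0,0,0,0,0,0,-1],[0,0,0,0,0,0,-1],[0,0,0,0,0,0,-1]],
])

```text
time_s: 28.22
eef_pos: [0.4254, -0.1406, 0.0263]
tool_rot: [0.689, 0.725, -0.0, -0.0]
force: [0.3, 0.2, 0.2]
gripper_width: 0.0852
gripper_force: 0.0
```

Request:
send_rows([
  [[0,0,-1,0,0,0,-1],[0,0,-2,0,0,0,-1],[0,0,-3,0,0,0,-1],[0,0,-3,0,0,0,-1],[0,0,-3,0,0,0,-1],[0,0,-3,0,0,0,-1],[0,0,-2,0,0,0,-1],[0,0,0,0,0,0,-1]],
])

```text
time_s: 29.22
eef_pos: [0.4259, -0.1408, 0.1978]
tool_rot: [0.689, 0.725, 0.001, 0.002]
force: [0.3, -0.8, 0.2]
gripper_width: 0.0854
gripper_force: 0.0
```

```bash
python3 - <<'E'
from h import *
import cv2
st()
w=grab_frame("wrist")[:,:,::-1];s=grab_frame("scene")[110:310,200:560,::-1]
cv2.imwrite("pics/end.png",np.hstack([cv2.resize(w,(400,300)),cv2.resize(s,(400,300))]))
E
```

```text
t 29.23 p [ 425.9 -140.8  197.8] head 92.95 tz [ 0.0029 -0.0013 -1.    ] F [ 0.29 -0.8   0.22] M [ 0.027 -0.018  0.025] w 85.4 q [-0.42  0.23  1.96  0.    0.95 -0.47]
```

View pics/end.png

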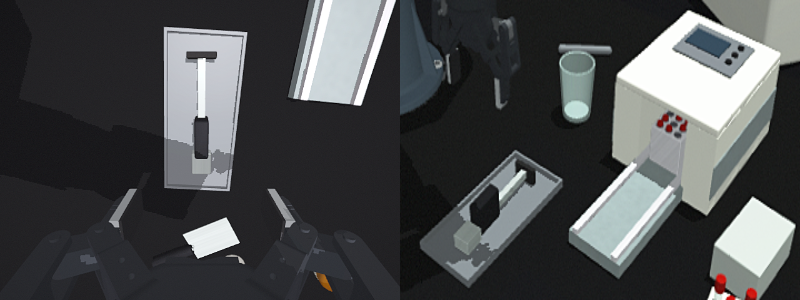

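The pusher lies flat in the tray as it did at the start: grip near (201,138) in the left half, nose near (201,55). The block stands inside the mouth at about (668,140) in the right half, the beaker and the visible edge of the bottle look undisturbed, and the gripper is clear.

```bash
python3 -c "
from rig import *
print(job_done())"
```

```text
the job is handed in; nothing more can be done
None
```

The job is handed in with no verdict returned: the block was felt firm on the stop (about 5 N estimated), the pusher lies flat in its tray nose-forward, and I saw no glassware or bottle disturbed (the jar wasn't checked at the end).

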